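# Hold the coin sorter's release key home

## Task

Take the release key, the tool with the cross bar, out of the tool stand and push its shaft into the drive hub in the middle of the coin sorter, turning it until its fin slips into the keyway, then press it fully home against the spring plunger so that its collar sits on the hub. Finish while still gripping the key and holding it pressed down (a colleague clears the jam meanwhile), and leave everything else on the table where it stands.

Things in the scene. Friction and masses are not known exactly. Their poses are not given: they have to be found in the camera images.
- sorter: coin sorter, fixed: grey housing 250 x 250 mm, 98 mm tall; on top a round metal feed disc with scattered coins (they do not move) in a black rim (radius 121 mm outside, top 118 mm above the table). Origin on the table under its centre. The steel drive hub, 62 mm in diameter, stands in the middle of the disc and does not turn
- hub_mouth (a point): centre of the hub's bore at its flat top face, 115 mm above the table; z up, x and y are the sorter's. Upright bore 20 mm in diameter; one keyway, a slot 9 mm wide reaching 17 mm from the axis, full depth. It points along this x axis or up to 0.5 rad to either side: its angle is not reported, but is seen from above or felt by turning the key
- plunger (a joint): brass spring plunger at the bottom of the bore: 0 m when up (its top is then 42 mm below the hub face), grows as it is pushed down, 0.008 m when the key's collar sits on the hub face. About 5 N starts it, 10 N holds it at 0.008; it springs back when not pushed, even under the key's weight
- key: release key, plain steel, 0.18 to 0.3 kg, loose and upright in a hole of the stand, its collar (46 mm diameter, 6 mm thick) on the stand's top. Origin: centre of the collar's underside, z up along the shaft. Above: a 16 mm stem and a cross bar 14 mm thick (along y), 28 to 50 mm above the origin, along x from -24 to +42 mm; the longer arm is on the fin's side
- key_grip (a point): middle of the key's cross bar, on the shaft axis, 40 mm above the key's origin: where to grip, fingers closing along the key's y
- key_tip (a point): centre of the lower end of the key's shaft, 50 mm below its origin. Shaft 18 mm in diameter with a bevelled tip
- key_fin (a point): foot of the key's one fin, 11.5 mm out on the key's +x, 36 mm below its origin. The fin is 6 mm wide (4 mm in its lowest 2 mm), reaches 15 mm from the axis and runs up to the collar; the lowest 14 mm of the shaft are plain and enter the bore at any angle, then the fin rests on the hub face until it meets the keyway
- stand: black tool stand, fixed, a block 85 x 210 x 80 mm tall with two upright through holes of 37 mm diameter at y = -55 and +55 mm; origin on the table under its centre. The key is in one hole, the knob tool in the other
- knob_tool: the other tool in the stand, to be left there: same 46 mm collar, a 30 mm round ball on top instead of a bar; origin at the centre of the collar's underside
- coin_stacks: two 25 mm brass coin stacks on a 60 x 50 mm base, 51 mm tall; origin under the base
- bowl_a: white bowl of coins, 140 mm across, 50 mm tall; origin under its centre
- bowl_b: a second such bowl of coins; origin under its centre
- bottle: clear water bottle with a cap, 64 mm diameter, 190 mm tall; origin under its centre
- calculator: black desk calculator lying flat, 130 x 75 x 19 mm; origin under its centre
- mug: white mug, 80 mm diameter, 90 mm tall; origin under its centre

How it is judged:
By the outcome, as a careful person would: the job done as asked, in the order asked, and still so for the second after the job is handed in, while the arm keeps its last pose, push and grip.
It also fails if it takes over 64 s, if anything falls off the work surface, if the arm or the gripper's body presses on something with over 40 N, if the wrist force passes 120 N, or if a joint passes its speed limit or range.

## Robot

A 6-joint arm with a two-finger parallel gripper is mounted at the origin on the work surface. World frame = base frame: x ahead of the robot, y to its left, z up, the work surface at z = 0. Lengths are in mm, angles in rad, forces in N, time in s.
With the tool pointing down it reaches from about 400 to 825 mm from the base axis. Payload 7 kg.
Tool frame: the origin (TCP) lies at the very end of the fingers, on their centre line; the grasp point (between the pads) lies 19 mm behind it; z points along the fingers, y is the line along which they close (so a half turn about z gives the same grasp; the last joint's range is limited). The gripper opens to 88 mm and grips with 3 to 60 N. Pads are 19 mm wide; open, the fingers measure 130 mm over their backs; the gripper's body (78 mm by 193 mm) begins 47 mm behind the grasp point.
Start: joints at [1.522, 0.359, 0.012, 0, -1.224, -0.288], TCP at [223.074, 637.05, 226.561] pointing down, gripper open.
Joint ranges: [-3.07, 3.07], [-1.43, 2.12], [-1.02, 1.25], [-3.03, 1.67], [-3.05, -0], [-3.03, 3.03]. Speed limits (rad/s): [2.39, 2.39, 3.01, 3.14, 3.14, 3.14].

## Interface

Orientations are given as a rotation vector (axis times angle).
In Python, from workcell import r, get_image, calibration gives the robot as it stands.
- The arm moves only by the shell command python3 -m crank 'ROWS' [OPENING] [FORCE]. ROWS is JSON, a list of rows, each an object with "slide": the shift along the tool's x, y, z in cm, a list of three; "delta_rot": the turn, a rotation vector about the tool's x, y, z in degrees, a list of three. A call has 1 to 20 rows; each row shifts and turns the commanded pose from where the row before left it, along the tool's axes as they then stand; what a row does not reach is not made up. A row lasts 1/12 s, in which the tool goes at most 41.7 mm and 7.16 degrees, less where a joint would pass 70% of its speed; a pose out of reach is approached as far as the arm can. A call is refused whole if a number of a shift passes 4.17 or a number of a turn 7.16, either way. A call with a gripper value outside its range is refused whole. OPENING is the opening, from -1 (shut) to 1 (fully open), set as the call begins (- or left out, the last holds). The fingers move at their own pace and stop on an object; FORCE is the grip in N (left out, the last holds). Time passes only in rows, so rows that do not move let the fingers close. It gives the time, the measured TCP pose, the force, the opening and the grip force at its end, in the units of the state.
- r.get_obs(): the state, without advancing time (a new reading comes with each control period).
- get_image(name): name is "side" or "top"; returns the picture (420x560x3 uint8, red, green, blue); there is no depth.
- calibration(name): a dict with "camera_matrix" (3x3 intrinsics, pixels), "extrinsics" (4x4, takes a point from world to camera coordinates). Camera axes: x right, y down, z forward; pixel columns grow to the right and rows downward; lengths in mm; the calibration is good to about 2 mm. A picture is of the moment at which its call begins. calibration takes no time and is no camera call.
- r.close_job(): hands the job in; it is judged then, once.
The state is a dict: "time": time; "joint_pos": joint angles; "qvel": joint speeds; "joint_efforts": joint torques, N m; "tcp_pos": TCP position; "tcp_rot": TCP orientation; "force": force on the tool from outside, world axes, zero at the start; "torque": the same for the moment, N m; "grip_width": finger opening in mm; "finger_force": force on a finger pad.
Only numpy, scipy, OpenCV 4.12 (cv2) and the standard library are available. Lean on these libraries where they do the work, as an engineer would, in place of code of your own. Each camera call takes 0.05 s, during which the arm holds its last target. There are 200 camera calls.

## Working session

There is one attempt and no reset: what is moved stays moved. The work goes in short steps, Python scripts to look and compute and a shell command to move; the robot and the scene stay as the last step left them, time stands still between calls to the robot, and variables do not carry over. Pictures are saved under pics/ and viewed, at most 10 in all, crops included, and the job is handed in when it is done.

```bash
mkdir -p pics; python3 - <<'E'
from workcell import r,get_image,calibration
import cv2,numpy as np
for n in("top","side"):
    cv2.imwrite(f"pics/{n}0.png",cv2.resize(get_image(n)[:,:,::-1],(800,600),interpolation=cv2.INTER_CUBIC))
    c=calibration(n);print(n,np.round(c["camera_matrix"],1).tolist(),np.round(c["extrinsics"],3).tolist())
print(r.get_obs())
E
```

```text
top [[471.4, 0.0, 265.0], [0.0, 471.4, 214.1], [0.0, 0.0, 1.0]] [[-0.021, -1.0, -0.002, 94.615], [-0.982, 0.021, -0.189, 639.638], [0.189, -0.002, -0.982, 1111.704], [0.0, 0.0, 0.0, 1.0]]
side [[536.3, 0.0, 286.2], [0.0, 536.3, 203.9], [0.0, 0.0, 1.0]] [[0.734, -0.679, 0.011, -398.524], [-0.512, -0.563, -0.649, 429.526], [0.446, 0.47, -0.761, 1110.976], [0.0, 0.0, 0.0, 1.0]]
{'time': 0.1, 'joint_pos': array([ 1.52208771e+00,  3.59311949e-01,  1.11694035e-02, -2.98178676e-04,
       -1.22409953e+00, -2.88138680e-01]), 'qvel': array([-0.00073674, -0.002886  ,  0.00084815,  0.00067393,  0.00079498,
        0.0005751 ]), 'joint_efforts': array([-1.30399680e-03, -5.84166312e+01,  2.93749040e+01,  7.01554477e+00,
        1.01232881e-02, -4.22094922e-05]), 'tcp_pos': array([222.95706356, 636.6618495 , 225.72862262]), 'tcp_rot': array([ 3.09566502e+00, -5.26531406e-01, -1.65942817e-04]), 'force': array([-0.24040082, -0.23681765,  0.2609115 ]), 'torque': array([-0.00157726,  0.00252127, -0.04980334]), 'finger_force': 0.0, 'grip_width': 87.66266197105992}
```

View pics/top0.png

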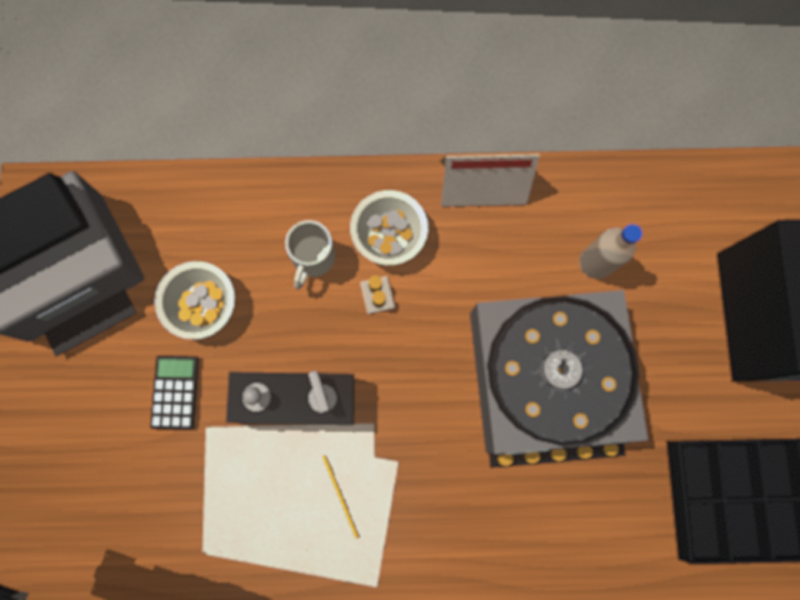

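View pics/side0.png

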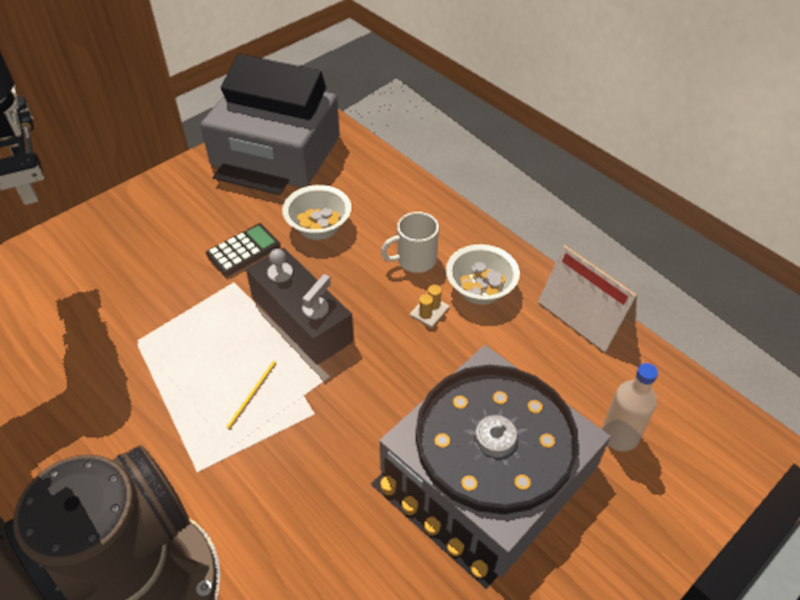

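The top view shows the key at about (320,392), the knob tool at (256,397) and the hub at (563,369), in 800x600 pixels. The side view agrees. Next I'll enlarge the key and the hub.

```bash
cat > h.py <<'E'
from workcell import r,get_image,calibration
import cv2,numpy as np
def crop(n,u0,v0,w,h,s,img=None):
    i=get_image(n) if img is None else img
    return cv2.resize(i[v0:v0+h,u0:u0+w,::-1],(w*s,h*s),interpolation=cv2.INTER_CUBIC)
def ray(n,u,v,z):
    c=calibration(n);E=c["extrinsics"];R=E[:3,:3];t=E[:3,3]
    d=R.T@np.linalg.inv(c["camera_matrix"])@[u,v,1];o=-R.T@t
    return o+d*(z-o[2])/d[2]
def proj(n,p):
    c=calibration(n);q=c["camera_matrix"]@(c["extrinsics"]@np.append(p,1))[:3];return q[:2]/q[2]
E
python3 - <<'E'
from h import *
t=get_image("top");s=get_image("side")
# original px: key top ~ (224,275), hub top ~(394,258); side key (220,205), hub (348,304)
a=np.hstack([crop("top",195,250,40,50,10,t),crop("top",374,233,40,50,10,t)])
b=np.hstack([crop("side",197,185,50,50,8,s),crop("side",323,279,50,50,8,s)])
cv2.imwrite("pics/c1.png",a);cv2.imwrite("pics/c2.png",b)
E
```

```text
(no output)
```

View pics/c1.png

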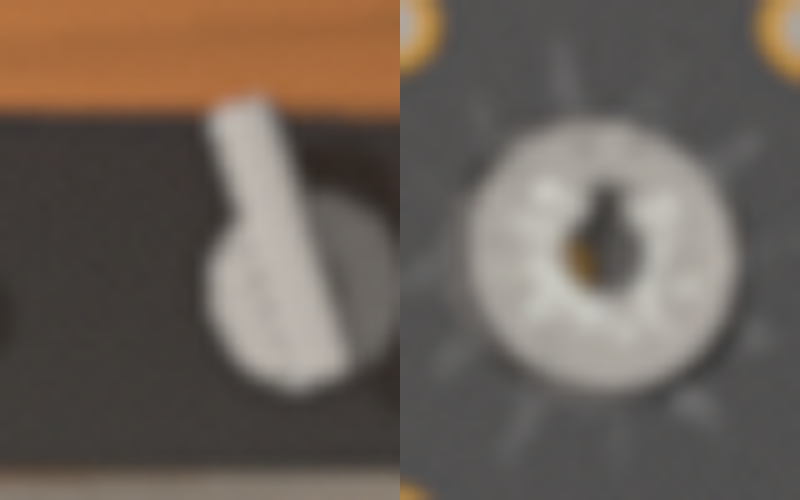

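View pics/c2.png

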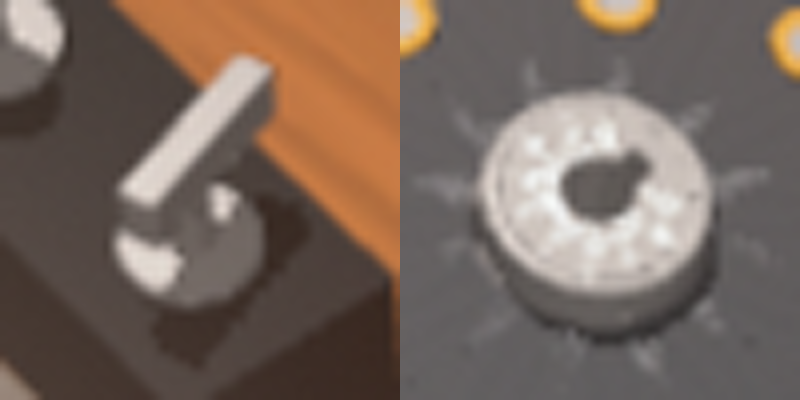

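In the top crop, the bar's top face runs from (237,105) to (322,378), with the long arm pointing away from the robot. The bore centre is at (605,253) and the keyway tip at (607,183). In the side crop, the bar runs from (256,64) to (138,197). The bore is at (599,189) and the keyway tip at (640,155).

```bash
python3 - <<'E'
from h import *
def T(x,y,u0=195,v0=250,s=10):return (x+.5)/s-.5+u0,(y+.5)/s-.5+v0
def show(l,n,p,z):
    q=ray(n,*p,z);print(l,n,q.round(1));return q
for n,f,b in(("top",T(237,105),T(322,378)),("side",T(256,64,197,185,8),T(138,197,197,185,8))):
    F=show("far",n,f,130);B=show("near",n,b,130);d=F-B
    print("len",np.linalg.norm(d),"ang",np.arctan2(d[1],d[0]),"axis",(B+d*24/66).round(1))
show("collar","top",T(300,292),86);show("collar","side",T(190,245,197,185,8),86)
for n,m,k,h in(("top",T(205,253,374,233),T(207,183,374,233),T(203,252,374,233)),("side",T(199,189,323,279,8),T(240,155,323,279,8),T(197,191,323,279,8))):
    M=show("bore",n,m,115);K=show("kw",n,k,115);show("hub",n,h,115);d=K-M;print(np.linalg.norm(d),"ang",np.arctan2(d[1],d[0]))
# sorter front edge corners in top (800 px coords)
for p in((478,308),(625,293),(648,443),(490,455)):show("sorter","top",(p[0]*.7,p[1]*.7),98)
from scipy.spatial.transform import Rotation as R
print(R.from_rotvec(r.get_obs()["tcp_rot"]).as_matrix().round(3))
E
```

```text
far top [523.1 190.5 130. ]
near top [460.6 171.4 130. ]
len 65.27677032211983 ang 0.2976782862991605 axis [483.3 178.4 130. ]
far side [521.  189.2 130. ]
near side [460.9 171.1 130. ]
len 62.84682027419258 ang 0.2914898645321832 axis [482.7 177.7 130. ]
collar top [482.6 180.1  86. ]
collar side [480.4 176.5  86. ]
bore top [ 520.8 -217.3  115. ]
kw top [ 537.1 -219.   115. ]
hub top [ 521.1 -216.9  115. ]
16.40634020834291 ang -0.10141091706074049
bore side [ 519.6 -217.5  115. ]
kw side [ 535.5 -217.8  115. ]
hub side [ 518.8 -217.5  115. ]
15.865206029884245 ang -0.02190933281420702
sorter top [627.  -86.5  98. ]
sorter top [ 647.4 -336.2   98. ]
sorter top [ 398.5 -351.    98. ]
sorter top [385. -94.  98.]
[[ 0.944 -0.331 -0.   ]
 [-0.331 -0.944 -0.001]
 [ 0.     0.001 -1.   ]]
```

Both cameras agree: key axis at (483,178) with yaw 0.295, bore at (520,-217.4) with keyway yaw about -0.06. Moving above the key.

```bash
python3 -m crank '[{"slide":[1.2,1.0,0]},{"slide":[1.985,1.735,0]},{"slide":[1.985,1.735,0]},{"slide":[1.985,1.735,0]},{"slide":[1.985,1.735,0]},{"slide":[1.985,1.735,0]},{"slide":[1.985,1.735,0]},{"slide":[1.985,1.735,0]},{"slide":[1.985,1.735,0]},{"slide":[1.985,1.735,0]},{"slide":[1.985,1.735,0]},{"slide":[1.985,1.735,0]},{"slide":[1.985,1.735,0]},{"slide":[1.985,1.735,0]},{"slide":[1.985,1.735,0]},{"slide":[1.985,1.735,0]},{"slide":[1.985,1.735,0]},{"slide":[1.985,1.735,0]},{"slide":[1.985,1.735,0]},{"slide":[1.985,1.735,0]}]' 1
python3 -m crank '[{"slide":[0.785,0.735,0]},{"delta_rot":[0,0,-6]},{"delta_rot":[0,0,-6]},{"delta_rot":[0,0,-6]},{"delta_rot":[0,0,-6]},{"delta_rot":[0,0,-6]},{"delta_rot":[0,0,-6.2]},{"slide":[0,0,0]},{"slide":[0,0,0]}]'
cat > g.py <<'E'
from h import *
import sys
from scipy.spatial.transform import Rotation as R
# offset (tool axes, mm) to world target x y z, and yaw left (deg about tool z) to target yaw
def off(x,y,z,yaw):
    o=r.get_obs();M=R.from_rotvec(o["tcp_rot"]).as_matrix()
    print("t",o["time"],"tcp",o["tcp_pos"].round(1),"q",o["joint_pos"].round(2),"F",o["force"].round(1),"grip",round(o["grip_width"],1),round(o["finger_force"],1))
    print("tool offset",(M.T@(np.array([x,y,z])-o["tcp_pos"])).round(1),"dyaw tool deg",round(-np.degrees(yaw-np.arctan2(M[1,0],M[0,0])),2),"tilt",M[:,2].round(4))
off(*map(float,sys.argv[1:]))
E
python3 g.py 483 178 101 0.295
```

```text
t 0.2 tcp [223.  636.8 226. ] q [ 1.52  0.36  0.01 -0.   -1.22 -0.29] F [-0.5 -0.6 -0. ] grip 87.5 0.0
tool offset [397.  346.9 125.4] dyaw tool deg -36.21 tilt [-2.e-04 -9.e-04 -1.e+00]invalid input at $[0]: expected keys slide, delta_rot
invalid input at $[0]: expected keys slide, delta_rot
```

Each row needs both keys.

```bash
python3 -m crank '[{"slide":[1.2,1.0,0],"delta_rot":[0,0,0]},{"slide":[2.2,1.9,0],"delta_rot":[0,0,0]},{"slide":[2.2,1.9,0],"delta_rot":[0,0,0]},{"slide":[2.2,1.9,0],"delta_rot":[0,0,0]},{"slide":[2.2,1.9,0],"delta_rot":[0,0,0]},{"slide":[2.2,1.9,0],"delta_rot":[0,0,0]},{"slide":[2.2,1.9,0],"delta_rot":[0,0,0]},{"slide":[2.2,1.9,0],"delta_rot":[0,0,0]},{"slide":[2.2,1.9,0],"delta_rot":[0,0,0]},{"slide":[2.2,1.9,0],"delta_rot":[0,0,0]},{"slide":[2.2,1.9,0],"delta_rot":[0,0,0]},{"slide":[2.2,1.9,0],"delta_rot":[0,0,0]},{"slide":[2.2,1.9,0],"delta_rot":[0,0,0]},{"slide":[2.2,1.9,0],"delta_rot":[0,0,0]},{"slide":[2.2,1.9,0],"delta_rot":[0,0,0]},{"slide":[2.2,1.9,0],"delta_rot":[0,0,0]},{"slide":[2.2,1.9,0],"delta_rot":[0,0,0]},{"slide":[2.2,1.9,0],"delta_rot":[0,0,0]},{"slide":[1.1,1.4,0],"delta_rot":[0,0,0]}]' 1
python3 -m crank '[{"slide":[0,0,0],"delta_rot":[0,0,-6]},{"slide":[0,0,0],"delta_rot":[0,0,-6]},{"slide":[0,0,0],"delta_rot":[0,0,-6]},{"slide":[0,0,0],"delta_rot":[0,0,-6]},{"slide":[0,0,0],"delta_rot":[0,0,-6]},{"slide":[0,0,0],"delta_rot":[0,0,-6.2]},{"slide":[0,0,0],"delta_rot":[0,0,0]},{"slide":[0,0,0],"delta_rot":[0,0,0]}]'
python3 g.py 483 178 101 0.295
```

```text
time: 1.78
tcp_pos: [483.9, 176.0, 226.5]
tcp_rot: [3.097, -0.528, 0.0]
force: [0.1, 0.2, 1.3]
grip_width: 87.9
finger_force: 0.0
time: 2.45
tcp_pos: [482.9, 178.0, 226.6]
tcp_rot: [-3.108, -0.456, 0.0]
force: [-0.6, -0.1, -0.3]
grip_width: 87.7
finger_force: 0.0
t 2.45 tcp [482.9 178.  226.6] q [ 0.73  0.09 -0.34 -0.   -1.14  1.13] F [-0.6 -0.1 -0.3] grip 87.7 0.0
tool offset [1.000e-01 0.000e+00 1.256e+02] dyaw tool deg -0.2 tilt [-0.  0. -1.]
```

```bash
python3 -m crank '[{"slide":[0,0,0.8],"delta_rot":[0,0,0]},{"slide":[0,0,1.6],"delta_rot":[0,0,0]},{"slide":[0,0,2],"delta_rot":[0,0,0]},{"slide":[0,0,2],"delta_rot":[0,0,0]},{"slide":[0,0,2],"delta_rot":[0,0,0]},{"slide":[0,0,1.6],"delta_rot":[0,0,0]},{"slide":[0,0,1.2],"delta_rot":[0,0,0]},{"slide":[0,0,0.8],"delta_rot":[0,0,0]},{"slide":[0,0,0.56],"delta_rot":[0,0,0]},{"slide":[0,0,0],"delta_rot":[0,0,0]},{"slide":[0,0,0],"delta_rot":[0,0,0]}]'
python3 -m crank '[{"slide":[0,0,0],"delta_rot":[0,0,0]},{"slide":[0,0,0],"delta_rot":[0,0,0]},{"slide":[0,0,0],"delta_rot":[0,0,0]},{"slide":[0,0,0],"delta_rot":[0,0,0]},{"slide":[0,0,0],"delta_rot":[0,0,0]},{"slide":[0,0,0],"delta_rot":[0,0,0]},{"slide":[0,0,0],"delta_rot":[0,0,0]},{"slide":[0,0,0],"delta_rot":[0,0,0]},{"slide":[0,0,0],"delta_rot":[0,0,0]},{"slide":[0,0,0],"delta_rot":[0,0,0]}]' -1 50
python3 g.py 483 178 101 0.295
```

```text
time: 3.37
tcp_pos: [483.2, 178.4, 101.1]
tcp_rot: [3.107, 0.461, 0.0]
force: [0.1, -0.2, -0.2]
grip_width: 87.4
finger_force: 0.0
time: 4.2
tcp_pos: [483.1, 178.3, 100.9]
tcp_rot: [3.107, 0.462, -0.0]
force: [0.1, 0.5, 0.4]
grip_width: 26.8
finger_force: 0.0
t 4.2 tcp [483.1 178.3 100.9] q [ 0.74  0.22 -0.51  0.   -0.85  1.13] F [0.1 0.5 0.4] grip 26.8 0.0
tool offset [-0.2  0.3 -0.1] dyaw tool deg 0.0 tilt [-0.e+00 -1.e-04 -1.e+00]
```

Still closing. I'll wait, then lift 125 mm.

```bash
python3 -m crank '[{"slide":[0,0,0],"delta_rot":[0,0,0]},{"slide":[0,0,0],"delta_rot":[0,0,0]},{"slide":[0,0,0],"delta_rot":[0,0,0]},{"slide":[0,0,0],"delta_rot":[0,0,0]},{"slide":[0,0,0],"delta_rot":[0,0,0]},{"slide":[0,0,0],"delta_rot":[0,0,0]}]' 
python3 -m crank '[{"slide":[0,0,-0.4],"delta_rot":[0,0,0]},{"slide":[0,0,-0.8],"delta_rot":[0,0,0]},{"slide":[0,0,-1.2],"delta_rot":[0,0,0]},{"slide":[0,0,-1.4],"delta_rot":[0,0,0]},{"slide":[0,0,-1.4],"delta_rot":[0,0,0]},{"slide":[0,0,-1.4],"delta_rot":[0,0,0]},{"slide":[0,0,-1.4],"delta_rot":[0,0,0]},{"slide":[0,0,-1.4],"delta_rot":[0,0,0]},{"slide":[0,0,-1.4],"delta_rot":[0,0,0]},{"slide":[0,0,-1.2],"delta_rot":[0,0,0]},{"slide":[0,0,-0.5],"delta_rot":[0,0,0]},{"slide":[0,0,0],"delta_rot":[0,0,0]},{"slide":[0,0,0],"delta_rot":[0,0,0]},{"slide":[0,0,0],"delta_rot":[0,0,0]}]'
python3 g.py 520.2 -217.4 220 -0.06
```

```text
time: 4.7
tcp_pos: [483.1, 178.4, 101.0]
tcp_rot: [-3.107, -0.462, -0.0]
force: [0.5, 0.8, 0.3]
grip_width: 14.2
finger_force: 50.0
time: 5.87
tcp_pos: [482.6, 178.1, 225.1]
tcp_rot: [3.107, 0.461, -0.002]
force: [0.6, 0.2, -3.1]
grip_width: 14.0
finger_force: 50.0
t 5.8667 tcp [482.6 178.1 225.1] q [ 0.74  0.09 -0.34 -0.   -1.14  1.13] F [ 0.6  0.2 -3.1] grip 14.0 50.0
tool offset [-78.9 389.3   5.3] dyaw tool deg 20.33 tilt [-1.3e-03 -6.0e-04 -1.0e+00]
```

```bash
python3 -m crank '[{"slide":[-0.17,1,0],"delta_rot":[0,0,0]},{"slide":[-0.42,2.05,0],"delta_rot":[0,0,0]},{"slide":[-0.42,2.05,0],"delta_rot":[0,0,0]},{"slide":[-0.42,2.05,0],"delta_rot":[0,0,0]},{"slide":[-0.42,2.05,0],"delta_rot":[0,0,0]},{"slide":[-0.42,2.05,0],"delta_rot":[0,0,0]},{"slide":[-0.42,2.05,0],"delta_rot":[0,0,0]},{"slide":[-0.42,2.05,0],"delta_rot":[0,0,0]},{"slide":[-0.42,2.05,0],"delta_rot":[0,0,0]},{"slide":[-0.42,2.05,0],"delta_rot":[0,0,0]},{"slide":[-0.42,2.05,0],"delta_rot":[0,0,0]},{"slide":[-0.42,2.05,0],"delta_rot":[0,0,0]},{"slide":[-0.42,2.05,0],"delta_rot":[0,0,0]},{"slide":[-0.42,2.05,0],"delta_rot":[0,0,0]},{"slide":[-0.42,2.05,0],"delta_rot":[0,0,0]},{"slide":[-0.42,2.05,0],"delta_rot":[0,0,0]},{"slide":[-0.42,2.05,0],"delta_rot":[0,0,0]},{"slide":[-0.42,2.05,0],"delta_rot":[0,0,0]},{"slide":[-0.42,2.05,0],"delta_rot":[0,0,0]},{"slide":[-0.17,1,0],"delta_rot":[0,0,0]}]'
python3 -m crank '[{"slide":[0,0,0],"delta_rot":[0,0,5]},{"slide":[0,0,0],"delta_rot":[0,0,5]},{"slide":[0,0,0],"delta_rot":[0,0,5]},{"slide":[0,0,0],"delta_rot":[0,0,5.2]},{"slide":[0,0,0],"delta_rot":[0,0,0]},{"slide":[0,0,0],"delta_rot":[0,0,0]},{"slide":[0,0,0],"delta_rot":[0,0,0]}]'
python3 g.py 520.2 -217.4 220 -0.06
python3 - <<'E'
from h import *
print(proj("side",[520,-217,175]),proj("side",[520,-217,115]),proj("top",[520,-217,175]))
cv2.imwrite("pics/d1.png",crop("side",300,200,100,120,5))
E
```

```text
time: 7.53
tcp_pos: [519.9, -219.1, 225.0]
tcp_rot: [-3.108, -0.46, 0.003]
force: [-0.0, 0.6, -3.0]
grip_width: 13.8
finger_force: 50.0
time: 8.12
tcp_pos: [520.4, -216.8, 225.7]
tcp_rot: [-3.14, 0.086, 0.001]
force: [0.3, 0.0, -2.1]
grip_width: 14.1
finger_force: 50.0
t 8.1167 tcp [ 520.4 -216.8  225.7] q [-0.05  0.18 -0.24 -0.   -1.16  1.56] F [ 0.3  0.  -2.1] grip 14.1 50.0
tool offset [-0.1  0.6  5.7] dyaw tool deg 0.31 tilt [-6.e-04  1.e-04 -1.e+00]
[350.22307459 287.14750838] [347.39071493 301.94043601] [401.19939682 255.56354736]
```

View pics/d1.png

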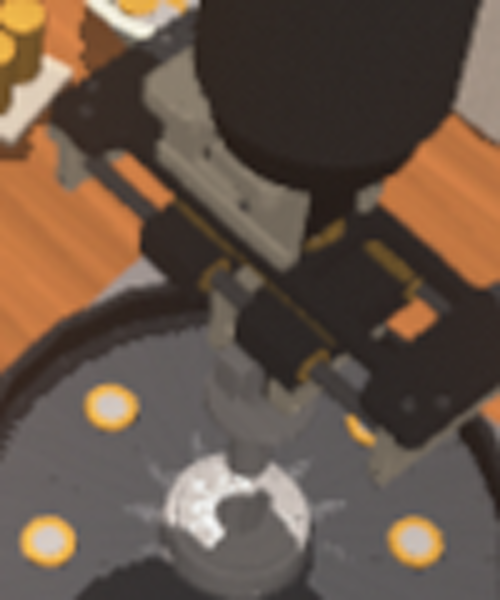

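The shaft tip is at about crop (247,470), straight above the bore at (243,512), matching the prediction (349,292). I'll lower it slowly into the bore.

```bash
python3 -m crank '[{"slide":[0,0.03,0.5],"delta_rot":[0,0,0.3]},{"slide":[0,0.03,0.8],"delta_rot":[0,0,0]},{"slide":[0,0,0.8],"delta_rot":[0,0,0]},{"slide":[0,0,0.7],"delta_rot":[0,0,0]},{"slide":[0,0,0.5],"delta_rot":[0,0,0]},{"slide":[0,0,0.3],"delta_rot":[0,0,0]},{"slide":[0,0,0.1],"delta_rot":[0,0,0]},{"slide":[0,0,0],"delta_rot":[0,0,0]},{"slide":[0,0,0],"delta_rot":[0,0,0]}]'
python3 -m crank '[{"slide":[0,0,0.15],"delta_rot":[0,0,0]},{"slide":[0,0,0.15],"delta_rot":[0,0,0]},{"slide":[0,0,0.15],"delta_rot":[0,0,0]},{"slide":[0,0,0.15],"delta_rot":[0,0,0]},{"slide":[0,0,0],"delta_rot":[0,0,0]}]'
python3 g.py 520.2 -217.4 175 -0.06
```

```text
time: 8.92
tcp_pos: [520.8, -217.5, 189.2]
tcp_rot: [3.14, -0.098, 0.001]
force: [-0.1, -0.4, -1.6]
grip_width: 13.9
finger_force: 50.0
time: 9.33
tcp_pos: [520.4, -217.4, 182.6]
tcp_rot: [-3.14, 0.099, 0.001]
force: [-0.2, -0.2, -2.4]
grip_width: 13.9
finger_force: 50.0
t 9.3333 tcp [ 520.4 -217.4  182.6] q [-0.05  0.21 -0.3  -0.   -1.06  1.56] F [-0.2 -0.2 -2.4] grip 13.9 50.0
tool offset [-0.2  0.   7.6] dyaw tool deg -0.16 tilt [-5.e-04  1.e-04 -1.e+00]
```

Tip is 3 mm into the bore with no force. I'll go on to where the fin meets the face.

```bash
python3 -m crank '[{"slide":[0,0,0.2],"delta_rot":[0,0,0]},{"slide":[0,0,0.2],"delta_rot":[0,0,0]},{"slide":[0,0,0.2],"delta_rot":[0,0,0]},{"slide":[0,0,0.2],"delta_rot":[0,0,0]},{"slide":[0,0,0],"delta_rot":[0,0,0]}]'
python3 -m crank '[{"slide":[0,0,0.1],"delta_rot":[0,0,0]},{"slide":[0,0,0.1],"delta_rot":[0,0,0]},{"slide":[0,0,0.1],"delta_rot":[0,0,0]},{"slide":[0,0,0.1],"delta_rot":[0,0,0]},{"slide":[0,0,0],"delta_rot":[0,0,0]}]'
python3 g.py 520.2 -217.4 136 -0.06
```

```text
time: 9.75
tcp_pos: [520.3, -217.3, 174.4]
tcp_rot: [-3.14, 0.099, 0.001]
force: [-0.1, 0.4, -3.2]
grip_width: 13.9
finger_force: 50.0
time: 10.17
tcp_pos: [520.5, -217.4, 170.7]
tcp_rot: [-3.14, 0.099, 0.001]
force: [-0.8, -0.7, -2.9]
grip_width: 13.8
finger_force: 50.0
t 10.1667 tcp [ 520.5 -217.4  170.7] q [-0.05  0.22 -0.32 -0.   -1.03  1.56] F [-0.8 -0.7 -2.9] grip 13.8 50.0
tool offset [-0.2  0.  34.7] dyaw tool deg -0.16 tilt [-3.e-04  1.e-04 -1.e+00]
```

```bash
python3 -m crank '[{"slide":[0,0,0.1],"delta_rot":[0,0,0]},{"slide":[0,0,0.1],"delta_rot":[0,0,0]},{"slide":[0,0,0.1],"delta_rot":[0,0,0]},{"slide":[0,0,0.1],"delta_rot":[0,0,0]},{"slide":[0,0,0],"delta_rot":[0,0,0]}]'
python3 g.py 520.2 -217.4 136 -0.06
```

```text
time: 10.58
tcp_pos: [520.5, -217.4, 166.7]
tcp_rot: [-3.14, 0.099, 0.001]
force: [-0.5, 0.5, -2.5]
grip_width: 13.7
finger_force: 50.0
t 10.5833 tcp [ 520.5 -217.4  166.7] q [-0.05  0.23 -0.32 -0.   -1.03  1.56] F [-0.5  0.5 -2.5] grip 13.7 50.0
tool offset [-0.2  0.  30.7] dyaw tool deg -0.16 tilt [-4.e-04  1.e-04 -1.e+00]
```

The fin is in the keyway, past the face with no resistance. I'll lower it to just above the plunger (TCP about 146).

```bash
python3 -m crank '[{"slide":[0,0,0.2],"delta_rot":[0,0,0]},{"slide":[0,0,0.2],"delta_rot":[0,0,0]},{"slide":[0,0,0.2],"delta_rot":[0,0,0]},{"slide":[0,0,0.2],"delta_rot":[0,0,0]},{"slide":[0,0,0.2],"delta_rot":[0,0,0]},{"slide":[0,0,0],"delta_rot":[0,0,0]}]'
python3 -m crank '[{"slide":[0,0,0.2],"delta_rot":[0,0,0]},{"slide":[0,0,0.2],"delta_rot":[0,0,0]},{"slide":[0,0,0.2],"delta_rot":[0,0,0]},{"slide":[0,0,0.2],"delta_rot":[0,0,0]},{"slide":[0,0,0.2],"delta_rot":[0,0,0]},{"slide":[0,0,0],"delta_rot":[0,0,0]}]'
python3 g.py 520.2 -217.4 136 -0.06
```

```text
time: 11.08
tcp_pos: [520.3, -217.3, 156.4]
tcp_rot: [-3.14, 0.099, 0.001]
force: [-0.3, -0.1, -2.4]
grip_width: 13.9
finger_force: 50.0
time: 11.58
tcp_pos: [520.3, -217.3, 146.4]
tcp_rot: [-3.14, 0.099, 0.001]
force: [0.0, -0.1, -2.1]
grip_width: 14.3
finger_force: 50.0
t 11.5833 tcp [ 520.3 -217.3  146.4] q [-0.05  0.24 -0.35 -0.   -0.98  1.56] F [ 0.  -0.1 -2.1] grip 14.3 50.0
tool offset [-0.1  0.1 10.4] dyaw tool deg -0.17 tilt [-7.e-04  2.e-04 -1.e+00]
```

```bash
python3 -m crank '[{"slide":[0,0,0.1],"delta_rot":[0,0,0]},{"slide":[0,0,0.1],"delta_rot":[0,0,0]},{"slide":[0,0,0.1],"delta_rot":[0,0,0]},{"slide":[0,0,0.1],"delta_rot":[0,0,0]},{"slide":[0,0,0.1],"delta_rot":[0,0,0]},{"slide":[0,0,0],"delta_rot":[0,0,0]}]' - 60
python3 -m crank '[{"slide":[0,0,0.1],"delta_rot":[0,0,0]},{"slide":[0,0,0.1],"delta_rot":[0,0,0]},{"slide":[0,0,0.1],"delta_rot":[0,0,0]},{"slide":[0,0,0.1],"delta_rot":[0,0,0]},{"slide":[0,0,0],"delta_rot":[0,0,0]}]'
python3 g.py 520.2 -217.4 136 -0.06
```

```text
time: 12.08
tcp_pos: [520.8, -217.5, 142.4]
tcp_rot: [3.14, -0.098, 0.001]
force: [-1.1, 0.4, 2.1]
grip_width: 13.6
finger_force: 60.0
time: 12.5
tcp_pos: [520.9, -217.5, 138.1]
tcp_rot: [3.14, -0.098, 0.001]
force: [-0.4, 0.9, 5.4]
grip_width: 13.7
finger_force: 60.0
t 12.5 tcp [ 520.9 -217.5  138.1] q [-0.05  0.25 -0.36  0.   -0.96  1.56] F [-0.4  0.9  5.4] grip 13.7 60.0
tool offset [-0.7 -0.1  2.1] dyaw tool deg -0.15 tilt [ 6.e-04 -3.e-04 -1.e+00]
```

```bash
python3 -m crank '[{"slide":[0,0,0.1],"delta_rot":[0,0,0]},{"slide":[0,0,0.1],"delta_rot":[0,0,0]},{"slide":[0,0,0],"delta_rot":[0,0,0]},{"slide":[0,0,0],"delta_rot":[0,0,0]},{"slide":[0,0,0],"delta_rot":[0,0,0]}]'
python3 -m crank '[{"slide":[0,0,0.05],"delta_rot":[0,0,0]},{"slide":[0,0,0],"delta_rot":[0,0,0]},{"slide":[0,0,0],"delta_rot":[0,0,0]}]'
python3 g.py 520.2 -217.4 136 -0.06
```

```text
time: 12.92
tcp_pos: [521.0, -217.5, 136.4]
tcp_rot: [3.14, -0.098, 0.001]
force: [-2.4, 0.8, 6.9]
grip_width: 13.7
finger_force: 60.0
time: 13.17
tcp_pos: [521.0, -217.6, 136.1]
tcp_rot: [3.14, -0.098, 0.002]
force: [-1.8, 0.7, 7.3]
grip_width: 14.0
finger_force: 60.0
t 13.1667 tcp [ 521.  -217.6  136.1] q [-0.05  0.25 -0.36  0.   -0.96  1.56] F [-1.8  0.7  7.3] grip 14.0 60.0
tool offset [-0.8 -0.1  0.1] dyaw tool deg -0.14 tilt [ 1.e-03 -4.e-04 -1.e+00]
```

Spring load as expected, no hard stop yet. Pressing further in half millimetres.

```bash
for i in 1; do python3 -m crank '[{"slide":[0,0,0.05],"delta_rot":[0,0,0]},{"slide":[0,0,0],"delta_rot":[0,0,0]},{"slide":[0,0,0],"delta_rot":[0,0,0]}]'
python3 -m crank '[{"slide":[0,0,0.05],"delta_rot":[0,0,0]},{"slide":[0,0,0],"delta_rot":[0,0,0]},{"slide":[0,0,0],"delta_rot":[0,0,0]}]'; done
python3 g.py 520.2 -217.4 136 -0.06
```

```text
time: 13.42
tcp_pos: [521.0, -217.6, 136.1]
tcp_rot: [3.14, -0.098, 0.002]
force: [-2.2, 2.0, 11.8]
grip_width: 14.3
finger_force: 60.0
time: 13.67
tcp_pos: [521.1, -217.6, 136.0]
tcp_rot: [3.139, -0.098, 0.002]
force: [-3.9, 2.9, 14.7]
grip_width: 14.0
finger_force: 60.0
t 13.6667 tcp [ 521.1 -217.6  136. ] q [-0.05  0.25 -0.36  0.   -0.96  1.56] F [-3.9  2.9 14.7] grip 14.0 60.0
tool offset [-0.9 -0.1  0. ] dyaw tool deg -0.12 tilt [ 1.5e-03 -7.0e-04 -1.0e+00]
```

Hard stop at exactly the expected height (136.0). I'll press a bit more for margin, hold, and check.

```bash
python3 -m crank '[{"slide":[0,0,0.05],"delta_rot":[0,0,0]},{"slide":[0,0,0],"delta_rot":[0,0,0]},{"slide":[0,0,0],"delta_rot":[0,0,0]},{"slide":[0,0,0],"delta_rot":[0,0,0]},{"slide":[0,0,0],"delta_rot":[0,0,0]},{"slide":[0,0,0],"delta_rot":[0,0,0]},{"slide":[0,0,0],"delta_rot":[0,0,0]},{"slide":[0,0,0],"delta_rot":[0,0,0]},{"slide":[0,0,0],"delta_rot":[0,0,0]},{"slide":[0,0,0],"delta_rot":[0,0,0]},{"slide":[0,0,0],"delta_rot":[0,0,0]},{"slide":[0,0,0],"delta_rot":[0,0,0]}]'
python3 g.py 520.2 -217.4 136 -0.06
python3 - <<'E'
from h import *
cv2.imwrite("pics/e1.png",crop("side",300,230,100,120,5))
E
```

```text
time: 14.67
tcp_pos: [521.1, -217.6, 136.0]
tcp_rot: [3.139, -0.097, 0.003]
force: [-6.2, 4.1, 18.1]
grip_width: 13.8
finger_force: 60.0
t 14.6667 tcp [ 521.1 -217.6  136. ] q [-0.05  0.25 -0.36  0.   -0.95  1.56] F [-6.2  4.1 18.1] grip 13.8 60.0
tool offset [-0.9 -0.1 -0. ] dyaw tool deg -0.11 tilt [ 1.8e-03 -8.0e-04 -1.0e+00]
```

View pics/e1.png

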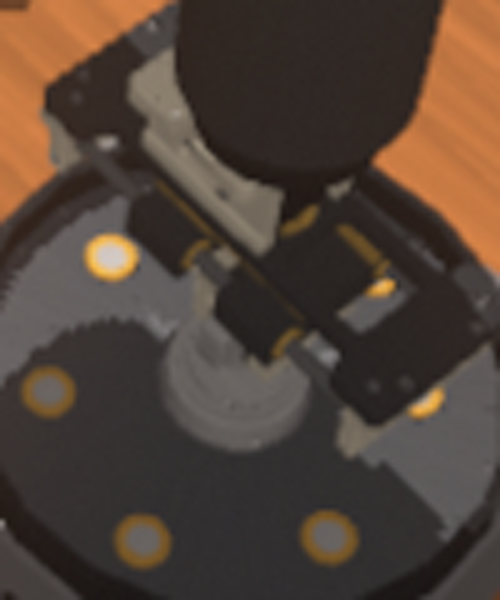

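The collar sits on the hub around crop (235,385) with no gap, and the reading is steady at 18 N and TCP z 136.0. Handing in.

```bash
python3 -c "
from workcell import r
print(r.close_job())"
```

```text
the job is handed in; nothing more can be done
None
```

The release key is in the drive hub with its fin in the keyway and its collar on the hub face; I handed the job in at about 15 s with the gripper still holding it and pressing down at about 18 N.

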